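# Fit the strainer on the reamer jug, then hold a lime over it with tongs

## Task

Get the reamer jug ready for juicing: slide the white strainer over the upright reamer in the jug until it sits flat on the jug's rim, and let go of it. Then take the kitchen tongs, squeeze them on the lime that rests in the lid, lift it, and finish while still holding it still in the tongs over the middle of the jug, clear above the tip of the reamer and touching nothing but the tongs. Never touch the lime with the gripper, keep the jug standing, and leave the tumbler, the tablespoon and the pepper mill where they are.

Things in the scene. Friction and masses are not known exactly. Their poses are not given: they have to be found in the camera images.
- jug: Blue plastic reamer jug, loose, 0.4 kg, open on top, 80 mm to its rim; outer radius 46 mm at the foot, 50 mm at the rim, wall 4 mm. In its middle the upright reamer: 28 mm across up to 100 mm above the counter, tapering to a round tip at 128 mm. Loop handle on its +x side, out to 90 mm. Origin: centre of the underside; z up.
- reamer_tip (a point): The top of the jug's reamer, on the jug's axis, 128 mm above its underside.
- strainer: White plastic strainer, loose, 60 g: ribbed disc 106 mm across, 5 mm thick, with an upright tube (hub) in its middle, 42 mm outside, 32 mm clear bore right through, its top 32 mm above the disc's underside. Lies hub up; grip the hub from above. Seated, its disc lies on the jug's rim, its origin 80 mm above the jug's. Origin: centre of the underside; z along the hub.
- lid: Dark hard silicone lid, loose, 160 g, lying flat: disc 110 mm across, 8 mm thick, with a raised ring-shaped grip in its middle, 42 mm outside, 28 mm inside, top 22 mm above the counter. The lime rests in this ring. Origin: centre of the underside.
- lime: Small green lime, hard ball 40 mm across, about 45 g, resting in the lid's ring with its centre 36 mm above the counter. Origin: its centre. It may turn.
- tongs: Sprung kitchen tongs, 130 g, 245 mm long, lying on their side: the arms move horizontally. Origin: underside, mid line, midway between the two black grips, by the balance point; x to the tips, y across the arms, z up; hinge at x -105 mm. Grips: x -30 to 30 mm, 22 mm tall, 54 mm over their outsides open. Spring 9 N on each grip open, 12 N on the lime.
- tongs_tips (a point): Point midway between the cupped tips, where a held ball has its centre: 105 mm ahead of the tongs' origin, on the mid line, 11 mm above the underside. Tips reach 17 mm ahead of and behind it and are 20 mm tall. Gap between tips 67 mm open; they touch a 40 mm ball when the grips measure 40 mm over their outsides, and stop at 20 mm over the grips.
- tongs_left: The arm of the tongs on the +y side with its black grip and cupped tip. Origin: its hinge pin, 105 mm behind the tongs' origin.
- tongs_right: The arm of the tongs on the -y side with its black grip and cupped tip. Origin: its hinge pin, 105 mm behind the tongs' origin.
- tumbler: Bystander: green glass tumbler, 72 mm across the rim, 100 mm tall. Origin: centre of the underside.
- tablespoon: Bystander: steel tablespoon, about 190 mm long, lying flat.
- pepper_mill: Bystander: turned wooden pepper mill, 52 mm across, 118 mm tall. Origin: centre of the underside.
Mind the look-alikes: they are no part of the job. Of the things that look like the jug, the largest one is meant.

How it is judged:
By the outcome, as a careful person would: the job done as asked, in the order asked, and still so for the second after the job is handed in, while the arm keeps its last pose, push and grip.
It also fails if it takes over 59 s, if anything falls off the work surface, if the arm or the gripper's body presses on something with over 40 N, if the wrist force passes 120 N, or if a joint passes its speed limit or range.

## Robot

A 6-joint arm with a two-finger parallel gripper is mounted at the origin on the work surface. World frame = base frame: x ahead of the robot, y to its left, z up, the work surface at z = 0. Lengths are in m, angles in degrees, forces in N, time in s.
With the tool pointing down it reaches from about 0.25 to 0.725 m from the base axis. Payload 9.7 kg.
Tool frame: the origin (TCP) lies on the centre line of the jaws, within the pads' length; the fingertips stand 19 mm ahead of it and the grasp point (between the pads) is the TCP (bot.tcp_to_tips is the z of the fingertips in the tool frame, in m); z points along the fingers, y is the line along which they close (so a half turn about z gives the same grasp; the last joint's range is limited). The gripper opens to 85 mm and grips with 20 to 120 N. Pads are 22 mm wide; open, the fingers measure 114 mm over their backs; the gripper's body (76 mm by 85 mm) begins 54 mm behind the grasp point. The pads swing forward as they close: fully open they stand 13 mm farther back than shut.
Start: joints at [71.104, 4.979, 10.078, 95.1, 0, 90], TCP at [0.178, 0.52, 0.25] pointing down, gripper open.
Joint ranges: [-179.16, 179.16], [-48.56, 103.87], [-65.8, 70.77], [-126.05, 130.52], [-82.76, 87.17], [-180, 180]. Speed limits (degrees/s): [127.2, 127.2, 147.25, 180, 180, 180].

## Interface

Orientations are given as [roll, pitch, yaw] about the fixed x, y, z axes, in that order (R = Rz(yaw) Ry(pitch) Rx(roll)).
In Python, from workcell import bot gives the robot as it stands. The module is installed in compiled form; this text tells all that it offers.
- The arm moves only by the tool play_rows, never from a script. Its argument "increments" is a list of rows, each an object with "slide": the shift along the tool's x, y, z in mm, a list of three; "angular": the turn, a rotation vector about the tool's x, y, z in degrees, a list of three; "claw": the opening, from -1 (shut) to 1 (fully open). In form: [{"slide": [x, y, z], "angular": [rx, ry, rz], "claw": claw}, ...]. A call has 1 to 8 rows; each row shifts and turns the commanded pose from where the row before left it, along the tool's axes as they then stand; what a row does not reach is not made up. A row lasts 1/10 s, in which the tool goes at most 50 mm and 8.59 degrees, less where a joint would pass 70% of its speed; a pose out of reach is approached as far as the arm can. A call is refused whole if a number of a shift passes 50 or a number of a turn 8.59, either way. A call with a gripper value outside its range is refused whole. The fingers move at their own pace and stop on an object; "squeeze" is the grip in N (left out, the last holds). Time passes only in rows, so rows that do not move let the fingers close. It gives the time, the measured TCP pose, the force, the opening and the grip force at its end, in the units of the state.
- bot.get_obs(): the state, without advancing time (a new reading comes with each control period).
- bot.camera(name): name is "side" or "top"; returns the picture (384x512x3 uint8, red, green, blue); there is no depth.
- bot.camera_info(name): a dict with "fovy" (degrees; the focal length in pixels is half the picture's height over the tangent of half this angle, whatever the lens; pixels are square), "cx", "cy" (the principal point, pixels), "R" (3x3) and "t" (3): a world point X has camera coordinates R X + t. Camera axes: x right, y down, z forward; pixel columns grow to the right and rows downward; lengths in m; the calibration is good to about 2 mm. A picture is of the moment at which its call begins. camera_info takes no time and is no camera call.
- bot.job_done(): hands the job in; it is judged then, once.
The state is a dict: "time": time; "q": joint angles; "qd": joint speeds; "joint_efforts": joint torques, N m; "ee_pos": TCP position; "tcp_rot": TCP orientation; "wrist_force": force on the tool from outside, world axes, zero at the start; "torque": the same for the moment, N m; "opening": finger opening in m; "grasp_force": force on a finger pad.
Only numpy, scipy, OpenCV 4.12 (cv2) and the standard library are available. Lean on these libraries where they do the work, as an engineer would, in place of code of your own. Each camera call takes 0.05 s, during which the arm holds its last target. There are 200 camera calls.

## Working session

There is one attempt and no reset: what is moved stays moved. The work goes in short steps, Python scripts to look and compute and a tool call to move; the robot and the scene stay as the last step left them, time stands still between calls to the robot, and variables do not carry over. Pictures are saved under pics/ and viewed, at most 12 in all, crops included, and the job is handed in when it is done.

Besides the shell and the picture viewer there is one more tool, called after "Call:" as name(argument=value, ...), one argument or row to a line, values as JSON. play_rows: Moves the arm, as the interface text tells. Its arguments: {"type":"object","properties":{"increments":{"type":"array"},"squeeze":{"type":"number"}},"required":["increments"]}

```bash
mkdir -p pics
python3 - <<'E'
from workcell import bot
import cv2,numpy as np
for n in("top","side"):
    im=bot.camera(n); cv2.imwrite(f"pics/{n}0.png",im[:,:,::-1]); i=bot.camera_info(n)
    print(n,{k:np.round(v,3).tolist() for k,v in i.items() if k!='name' and not isinstance(v,str)})
print(bot.get_obs(), bot.tcp_to_tips)
a=[cv2.imread(f"pics/{n}0.png") for n in("top","side")]
E
```

```text
top {'fovy': 46.502, 'cx': 262.428, 'cy': 185.101, 'R': [[-0.015, -1.0, 0.006], [-0.997, 0.015, -0.076], [0.076, -0.007, -0.997]], 't': [0.079, 0.556, 1.32]}
side {'fovy': 54.824, 'cx': 250.739, 'cy': 195.115, 'R': [[0.733, -0.68, 0.023], [-0.38, -0.437, -0.815], [0.564, 0.588, -0.579]], 't': [-0.362, 0.307, 0.874]}
{'time': 0.1, 'q': array([7.11038669e+01, 5.00974486e+00, 1.00385661e+01, 9.51000443e+01,
       4.02196644e-04, 8.99990156e+01]), 'qd': array([ 0.07146809, -0.01616456,  0.23379985,  0.01163438,  0.08608834,
        0.00510833]), 'joint_efforts': array([ 6.25249540e-04, -5.21558297e+01,  4.65654051e+01,  1.59614731e-02,
       -3.05513174e-05, -1.12897749e-05]), 'ee_pos': array([0.17805741, 0.52018346, 0.24963289]), 'tcp_rot': array([-1.79928777e+02, -4.03420013e-04,  1.61104851e+02]), 'wrist_force': array([ 0.72160877, -0.04620416, -0.74386841]), 'torque': array([0.07450328, 0.0114174 , 0.01643439]), 'grasp_force': 0.0, 'opening': 0.0853069689781156} 0.019
```

View pics/top0.png

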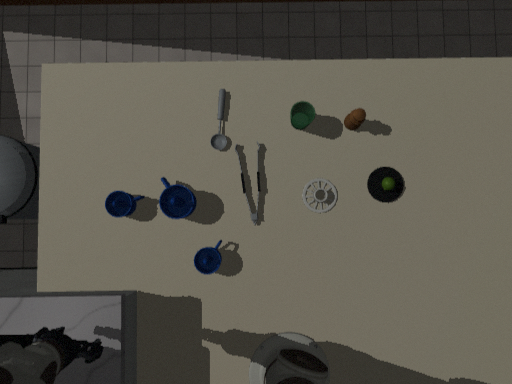

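View pics/side0.png

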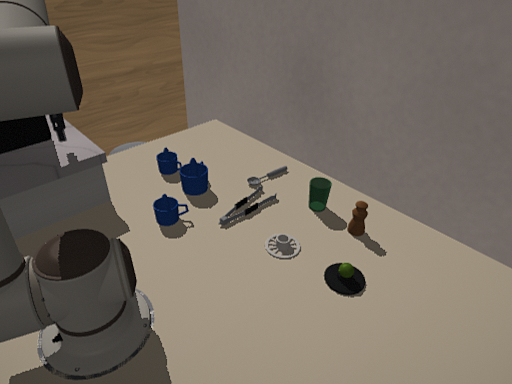

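```bash
cat > h.py <<'E'
from workcell import bot
import cv2,numpy as np
def K(n):
    i=bot.camera_info(n); return 192/np.tan(np.radians(i["fovy"]/2)),i["cx"],i["cy"],np.array(i["R"]),np.array(i["t"])
def ray(n,u,v,z):
    f,cx,cy,R,t=K(n); c=-R.T@t; d=R.T@np.array([(u-cx)/f,(v-cy)/f,1]); return (c+d*(z-c[2])/d[2])
def proj(n,X):
    f,cx,cy,R,t=K(n); p=R@np.array(X)+t; return np.array([f*p[0]/p[2]+cx,f*p[1]/p[2]+cy])
def tri(u1,u2):
    A=[];b=[]
    for n,u in(("top",u1),("side",u2)):
        f,cx,cy,R,t=K(n); c=-R.T@t; d=R.T@np.array([(u[0]-cx)/f,(u[1]-cy)/f,1]); d/=np.linalg.norm(d)
        P=np.eye(3)-np.outer(d,d); A.append(P); b.append(P@c)
    return np.linalg.lstsq(np.vstack(A),np.hstack(b),rcond=None)[0]
def comps(m,mina=15):
    n,l,s,c=cv2.connectedComponentsWithStats(m.astype(np.uint8))
    return [(s[i][:5].tolist(),c[i].round(1).tolist(),l==i) for i in range(1,n) if s[i][4]>=mina]
E
python3 - <<'E'
from h import *
for n in("top","side"):
    im=cv2.imread(f"pics/{n}0.png").astype(int); b,g,r=im[...,0],im[...,1],im[...,2]
    ms=dict(blue=(b>r+40)&(b>g+30),lime=(g>r+20)&(g>b+40),white=(im.min(2)>150)&(im.max(2)-im.min(2)<25),black=im.max(2)<45)
    for k,m in ms.items():
        for s,c,_ in comps(m): print(n,k,s,c)
im=cv2.imread("pics/top0.png")[130:240,90:300]
cv2.imwrite("pics/z1.png",cv2.resize(im,None,fx=3.7,fy=3.7,interpolation=cv2.INTER_CUBIC))
E
```

```text
top blue [159, 178, 13, 25, 50] [163.9, 186.8]
top blue [181, 185, 13, 19, 32] [189.4, 193.9]
top blue [170, 197, 5, 8, 27] [171.9, 200.4]
top blue [122, 207, 9, 9, 16] [126.5, 211.8]
top blue [165, 207, 27, 12, 40] [180.9, 214.4]
top blue [204, 241, 17, 21, 41] [214.9, 249.5]
top blue [203, 258, 4, 6, 18] [204.2, 260.7]
top blue [210, 264, 10, 9, 23] [215.4, 268.3]
top lime [382, 178, 8, 10, 42] [385.5, 182.4]
top black [0, 0, 512, 272, 19693] [232.4, 50.5]
top black [447, 0, 19, 6, 28] [456.9, 0.8]
top black [119, 18, 11, 4, 16] [124.4, 19.6]
top black [113, 29, 10, 8, 23] [117.0, 32.5]
top black [66, 34, 12, 4, 18] [71.2, 35.7]
top black [221, 92, 5, 28, 44] [223.4, 105.8]
top black [292, 102, 19, 16, 178] [300.7, 108.7]
top black [348, 116, 17, 14, 81] [356.3, 124.6]
top black [292, 123, 18, 7, 41] [301.0, 126.7]
top black [211, 135, 7, 12, 32] [213.0, 140.0]
top black [368, 167, 36, 36, 900] [385.2, 184.3]
top black [257, 171, 4, 21, 52] [258.5, 181.1]
top black [241, 172, 5, 21, 53] [243.0, 182.3]
top black [160, 186, 37, 32, 751] [177.2, 201.5]
top black [106, 192, 39, 25, 562
[... 894 characters left out ...]
 18, 20, 231] [317.9, 194.5]
side black [236, 197, 12, 13, 66] [241.1, 202.7]
side black [245, 203, 13, 12, 72] [251.0, 208.6]
side black [362, 207, 5, 26, 33] [363.9, 219.3]
side black [39, 229, 71, 51, 2053] [80.5, 252.5]
side black [118, 239, 18, 57, 355] [128.3, 266.6]
side black [0, 260, 26, 28, 190] [12.8, 275.0]
side black [325, 263, 40, 32, 845] [344.1, 280.4]
side black [29, 282, 8, 31, 34] [31.8, 296.8]
side black [52, 301, 74, 36, 316] [93.9, 325.4]
side black [149, 314, 3, 15, 16] [149.9, 321.3]
side black [53, 333, 10, 9, 50] [57.6, 338.1]
side black [129, 347, 13, 13, 44] [135.0, 352.3]
side black [44, 363, 9, 9, 42] [48.1, 366.6]
side black [65, 365, 53, 15, 174] [90.8, 374.5]
```

View pics/z1.png

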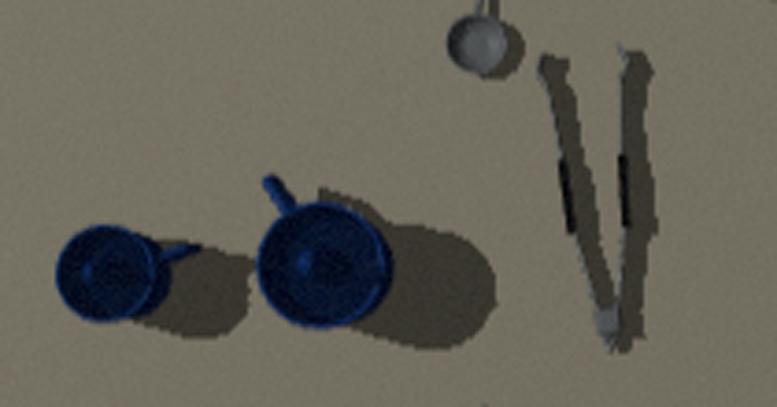

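Crop: jug rim centred near crop (322,265) → full (177,201.6), handle up-left; the tongs' black grips at full (243,182) and (258.5,181), hinge near (254.5,217), open tips upward. Now measure.

Run:
```python
from h import *
T=cv2.imread("pics/top0.png").astype(float);S=cv2.imread("pics/side0.png").astype(float)
def rat(im): return im[...,0],im[...,1],im[...,2]
b,g,r=rat(T)
m=(b>1.4*r)&(b>25); m[:150]=0;m[:, :100]=0;m[290:]=0
for s,c,l in comps(m,200):
    k=cv2.morphologyEx(l.astype(np.uint8),cv2.MORPH_CLOSE,np.ones((5,5))); k=cv2.morphologyEx(k,cv2.MORPH_OPEN,cv2.getStructuringElement(2,(15,15)))
    ct=max(cv2.findContours(k,0,1)[0],key=len); print("cup",s,c,cv2.minEnclosingCircle(ct),cv2.fitEllipse(ct))
    (x,y),_=cv2.minEnclosingCircle(ct); print("  at rim",ray("top",x,y,.08).round(4))
bs,gs,rs=rat(S)
# lime
mt=(g>1.25*r)&(g>1.5*b)&(g>25); mt[:,:360]=0
ms=(gs>1.2*rs)&(gs>1.6*bs)&(gs>25);
for nm,mm in(("t",mt),("s",ms)):
    for s,c,l in comps(mm,30): print("lime",nm,s,c)
# white: crop at 300-340
gray=T.mean(2); sat=T.max(2)-T.min(2)
bg=np.median(T[150:240,340:365].reshape(-1,3),0); print("bg",bg)
m=(b>bg[0]+12); m[:170]=0;m[225:]=0;m[:,:300]=0;m[:,345:]=0
p=np.argwhere(m)[:,::-1].astype(np.int32); print("strainer",len(p),cv2.minEnclosingCircle(p),cv2.fitEllipse(cv2.convexHull(p)))
(x,y)=cv2.fitEllipse(cv2.convexHull(p))[0]; print(ray("top",x,y,.005).round(4))
for q in((243,182.3),(258.5,181.1)): print("grip",ray("top",*q,.022).round(4))
for q in((241.1,202.7),(251,208.6)): print("grip side",ray("side",*q,.011).round(4))
print("hinge",ray("top",254.5,217,.02).round(4))
print("lid",ray("top",385.2,184.3,.008).round(4))
```

```text
cup [159, 178, 37, 41, 1027] [176.4, 200.6] ((177.34375, 201.375), 18.530715942382812) ((176.9249725341797, 201.3740234375), (33.40940475463867, 35.988189697265625), 101.68898010253906)
  at rim [0.5097 0.3147 0.08  ]
cup [105, 191, 39, 26, 674] [120.7, 203.3] ((120.11666870117188, 204.0), 15.411574363708496) ((119.88701629638672, 203.67138671875), (24.81991195678711, 30.851608276367188), 93.71153259277344)
  at rim [0.5047 0.4777 0.08  ]
cup [194, 241, 28, 33, 610] [207.8, 259.4] ((207.07894897460938, 259.5), 13.964091300964355) ((207.2307891845703, 259.94354248046875), (25.73347282409668, 27.040424346923828), 54.89822769165039)
  at rim [0.344  0.2308 0.08  ]
lime t [381, 177, 14, 13, 144] [387.6, 183.0]
lime s [310, 185, 21, 26, 269] [318.3, 198.1]
lime s [338, 263, 16, 15, 186] [345.8, 269.9]
bg [ 95. 109. 114.]
strainer 241 ((318.73309326171875, 194.8082733154297), 16.8760986328125) ((318.5918884277344, 194.8665771484375), (32.84983444213867, 33.49477005004883), 103.02955627441406)
[ 0.5262 -0.0995  0.005 ]
grip [0.5664 0.1286 0.022 ]
grip [0.5694 0.0821 0.022 ]
grip side [0.5677 0.1286 0.011 ]
grip side [0.5706 0.0822 0.011 ]
hinge [0.4621 0.0956 0.02  ]
lid [ 0.5551 -0.3022  0.008 ]
```

Run:
```python
from h import *
print("lime tri",tri((387.6,183),(345.8,269.9)).round(4), ray("top",387.6,183,.036).round(4))
def crop(n,u,v,k=12,w=24):
    im=cv2.imread(f"pics/{n}0.png"); u0,v0=int(u)-w,int(v)-w
    c=cv2.resize(im[v0:v0+2*w,u0:u0+2*w],None,fx=k*.65,fy=k*.65,interpolation=cv2.INTER_CUBIC); c=np.clip(c*1.5,0,255).astype(np.uint8); s=k*.65
    def circ(x,y,z,r,col):
        p=[((proj(n,(x+r*np.cos(a),y+r*np.sin(a),z))-(u0,v0)+.5)*s) for a in np.linspace(0,6.3,50)]
        cv2.polylines(c,[np.array(p).astype(int)],True,col,1)
    return c,circ
out=[]
for n in("top","side"):
    row=[]
    x,y=.5235,-.1035
    c,f=crop(n,*proj(n,(x,y,.01)));f(x,y,.005,.053,(0,0,255));f(x,y,.032,.021,(0,255,0));row.append(c[:290,:370])
    x,y=.5097,.3147
    c,f=crop(n,*proj(n,(x,y,.06)));f(x,y,.08,.05,(0,0,255));f(x,y,.0,.046,(0,255,0));row.append(c[:290])
    out.append(np.hstack(row))
cv2.imwrite("pics/z2.png",np.vstack(out)); print(np.vstack(out).shape)
```

```text
lime tri [ 0.5574 -0.3029  0.0333] [ 0.5568 -0.3015  0.036 ]
(580, 744, 3)
```

View pics/z2.png

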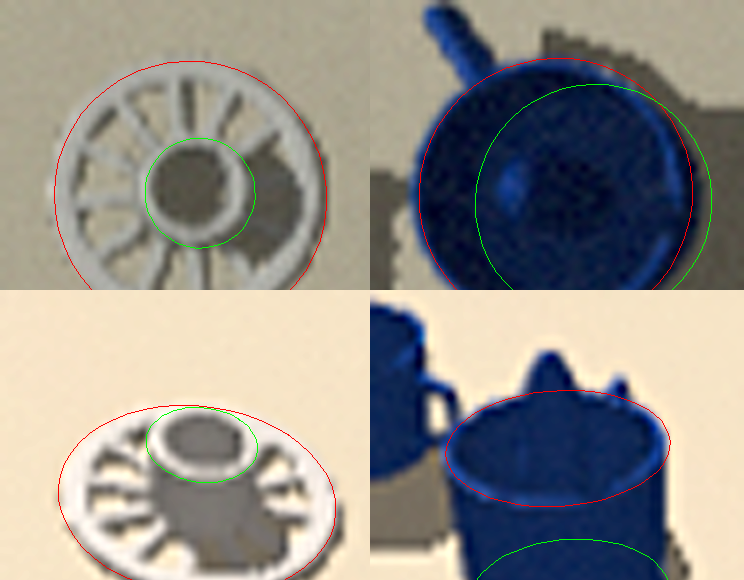

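Strainer appears ~2 mm toward +x/+y of my circle (→ ≈(0.525,-0.102)); jug rim matches in the side view.

Call:
play_rows(
  increments=[
    {"slide":[0,0,0],"angular":[0,0,-7.8],"claw":1},
    {"slide":[0,0,0],"angular":[0,0,-7.8],"claw":1},
    {"slide":[0,0,0],"angular":[0,0,-7.8],"claw":1},
    {"slide":[-18,-40,0],"angular":[0,0,0],"claw":1},
    {"slide":[-18,-40,0],"angular":[0,0,0],"claw":1},
    {"slide":[-18,-40,0],"angular":[0,0,0],"claw":1},
    {"slide":[-18,-40,0],"angular":[0,0,0],"claw":1},
    {"slide":[-18,-40,0],"angular":[0,0,0],"claw":1},
  ],
  squeeze=40,
)

```text
time: 0.9
ee_pos: [0.2839, 0.3264, 0.25]
tcp_rot: [-180.0, -0.0, -175.5]
wrist_force: [0.7, 1.1, 0.5]
opening: 0.0856
grasp_force: 0.0
```

```bash
cat >> h.py <<'E'
from scipy.spatial.transform import Rotation as Ro
def delta(target,yaw=None):
    o=bot.get_obs(); R=Ro.from_euler('xyz',o['tcp_rot'],degrees=True)
    print("t",round(o['time'],2),"pos",o['ee_pos'].round(4),"rpy",o['tcp_rot'].round(2),"q",o['q'].round(1),"open",round(o['opening'],4),"gf",round(o['grasp_force'],1),"F",o['wrist_force'].round(1))
    print("tool mm",(R.inv().apply(np.array(target)-o['ee_pos'])*1000).round(1))
    if yaw is not None: print("rotvec",(R.inv()*Ro.from_euler('xyz',[180,0,yaw],degrees=True)).as_rotvec(degrees=True).round(2))
E
python3 - <<'E'
from h import *
delta((.525,-.102,.12),184.5)
S=cv2.imread("pics/side0.png").astype(float);b,g,r=S[...,0],S[...,1],S[...,2]
m=(b>1.4*r); sub=m[155:172,180:215]
for i,row in enumerate(sub): print(155+i,np.flatnonzero(row)+180)
print(proj("side",(.51,.3155,.128)),proj("side",(.51,.3155,.115)),proj("top",(.51,.3155,.128)))
T=cv2.imread("pics/top0.png"); print(T[194:208,164:182,0])
E
```

```text
t 0.9 pos [0.2839 0.3264 0.25  ] rpy [-1.7999e+02 -1.0000e-02 -1.7547e+02] q [ 49.  -11.   -5.2  95.8  -0.   44.5] open 0.0856 gf 0.0 F [0.7 1.1 0.5]
tool mm [-206.5 -446.1  130.1]
rotvec [-0.01 -0.01  0.03]
155 []
156 []
157 []
158 [192 193]
159 [191 192 193 194]
160 [191 192 193 194]
161 [190 191 192 193 194 195 201]
162 [190 191 192 193 194 195 201 202]
163 [180 189 190 191 192 193 194 195 196 197 198 199 200 201 202]
164 [180 186 187 188 189 190 191 192 193 194 195 196 197 198 199 200 201 202
 203]
165 [180 184 185 186 187 188 189 190 191 192 193 194 195 196 197 198 199 200
 201 202 203 204]
166 [180 181 183 184 185 186 187 188 189 190 191 192 193 194 195 196 197 198
 199 200 201 202 203 204 205]
167 [180 181 182 183 184 185 186 187 188 189 190 191 192 193 194 195 196 197
 198 199 200 201 202 203 204 205 206]
168 [180 181 182 183 184 185 186 187 188 189 190 191 192 193 194 195 196 197
 198 199 200 201 202 203 204 205 206 207]
169 [180 181 182 183 184 185 186 187 188 189 190 191 192 193 194 195 196 197
 198 199 200 201 202 203 204 205 206 207]
170 [180 181 182 183 184 185 186 187 
[... 383 characters left out ...]
43 41 45 43 47]
 [28 31 33 30 36 44 42 44 47 45 48 41 39 37 40 44 44 43]
 [32 30 27 31 40 39 42 45 58 55 48 42 34 32 37 36 34 40]
 [32 32 31 34 41 43 41 65 76 66 51 37 33 37 26 31 30 24]
 [32 29 26 31 40 44 48 88 79 66 48 38 34 36 30 30 32 32]
 [34 31 31 30 40 44 66 94 88 74 50 35 30 31 33 34 27 27]
 [32 27 28 41 44 45 72 92 84 76 48 34 35 33 32 30 32 28]
 [33 37 35 39 41 43 60 79 73 63 41 38 34 36 33 30 25 34]
 [32 29 32 39 42 40 51 65 68 51 40 32 35 33 32 32 31 33]
 [31 31 28 38 43 44 41 52 59 47 41 33 30 30 27 29 28 34]
 [33 26 30 32 38 42 43 39 46 43 36 33 32 34 28 33 30 31]
 [31 31 34 32 41 42 40 40 43 43 41 38 35 36 32 34 31 34]
 [31 32 32 28 42 44 43 40 41 43 43 43 46 44 36 41 37 37]]
```

Call:
play_rows(
  increments=[
    {"slide":[-26,-45,0],"angular":[0,0,0],"claw":1},
    {"slide":[-26,-45,0],"angular":[0,0,0],"claw":1},
    {"slide":[-26,-45,0],"angular":[0,0,0],"claw":1},
    {"slide":[-26,-45,0],"angular":[0,0,0],"claw":1},
    {"slide":[-26,-45,0],"angular":[0,0,0],"claw":1},
    {"slide":[-26,-45,0],"angular":[0,0,0],"claw":1},
    {"slide":[-26,-45,20],"angular":[0,0,0],"claw":1},
    {"slide":[-16,-45,30],"angular":[0,0,0],"claw":1},
  ],
)

```text
time: 1.7
ee_pos: [0.499, 0.0017, 0.2059]
tcp_rot: [-180.0, 0.1, -175.5]
wrist_force: [0.2, 1.2, 0.1]
opening: 0.0855
grasp_force: 0.0
```

Call:
play_rows(
  increments=[
    {"slide":[-9,-43,30],"angular":[0,0,0],"claw":1},
    {"slide":[0,-43,30],"angular":[0,0,0],"claw":1},
    {"slide":[0,0,20],"angular":[0,0,0],"claw":1},
    {"slide":[0,0,0],"angular":[0,0,0],"claw":1},
    {"slide":[0,0,0],"angular":[0,0,0],"claw":1},
  ],
)

```text
time: 2.2
ee_pos: [0.512, -0.0765, 0.1292]
tcp_rot: [180.0, -0.0, -175.5]
wrist_force: [-0.2, -0.4, 0.8]
opening: 0.0856
grasp_force: 0.0
```

Run:
```python
from h import *
delta((.525,-.102,.026),184.5)
a=[]
for n in("top","side"):
    im=bot.camera(n)[:,:,::-1].copy(); cv2.imwrite(f"pics/{n}1.png",im)
    u,v=proj(n,(.525,-.102,.03)).astype(int); a.append(cv2.resize(im[max(v-45,0):v+45,u-45:u+45],(390,390),interpolation=cv2.INTER_CUBIC))
cv2.imwrite("pics/z3.png",np.hstack(a))
```

```text
t 2.2 pos [ 0.512  -0.0765  0.1292] rpy [ 1.7999e+02 -3.0000e-02 -1.7549e+02] q [ -8.5  -0.1  -8.5  81.6   0.  -13. ] open 0.0856 gf 0.0 F [-0.2 -0.4  0.8]
tool mm [-11.1 -26.5 103.2]
rotvec [ 0.01 -0.03  0.01]
```

View pics/z3.png

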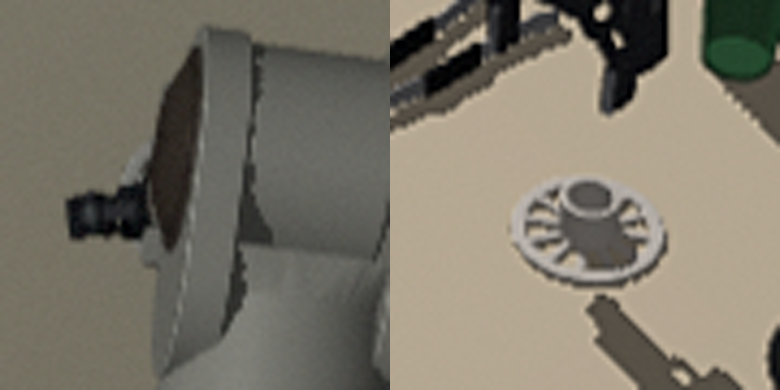

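Top view is blocked by the wrist; the side view shows the strainer undisturbed. Go down and grip.

Call:
play_rows(
  increments=[
    {"slide":[-11,-26,15],"angular":[0,0,0],"claw":1},
    {"slide":[0,0,15],"angular":[0,0,0],"claw":1},
    {"slide":[0,0,20],"angular":[0,0,0],"claw":1},
    {"slide":[0,0,20],"angular":[0,0,0],"claw":1},
    {"slide":[0,0,20],"angular":[0,0,0],"claw":1},
    {"slide":[0,0,12],"angular":[0,0,0],"claw":1},
    {"slide":[0,0,0],"angular":[0,0,0],"claw":1},
    {"slide":[0,0,0],"angular":[0,0,0],"claw":0.3},
  ],
  squeeze=30,
)

```text
time: 3.1
ee_pos: [0.5254, -0.1014, 0.0278]
tcp_rot: [-180.0, 0.0, -175.5]
wrist_force: [0.3, 0.3, -0.4]
opening: 0.0729
grasp_force: 0.0
```

Run:
```python
from h import *
delta((.525,-.102,.026),184.5)
```

```text
t 3.1 pos [ 0.5254 -0.1014  0.0278] rpy [-1.7999e+02  4.0000e-02 -1.7546e+02] q [-10.9   4.7 -15.   70.3   0.  -15.5] open 0.0729 gf 0.0 F [ 0.3  0.3 -0.4]
tool mm [ 0.5 -0.5  1.8]
rotvec [-0.01  0.04  0.04]
```

Call:
play_rows(
  increments=[
    {"slide":[0,0,0],"angular":[0,0,0],"claw":-0.3},
    {"slide":[0,0,0],"angular":[0,0,0],"claw":-0.4},
    {"slide":[0,0,0],"angular":[0,0,0],"claw":-0.4},
    {"slide":[0,0,0],"angular":[0,0,0],"claw":-0.4},
    {"slide":[0,0,0],"angular":[0,0,0],"claw":-0.4},
  ],
  squeeze=30,
)

```text
time: 3.6
ee_pos: [0.5258, -0.1019, 0.0282]
tcp_rot: [-180.0, 0.1, -175.5]
wrist_force: [-0.8, 2.0, 5.3]
opening: 0.0408
grasp_force: 30.6
```

Call:
play_rows(
  increments=[
    {"slide":[0,0,-20],"angular":[0,0,0],"claw":-0.4},
    {"slide":[0,0,-30],"angular":[0,0,0],"claw":-0.4},
    {"slide":[0,0,-40],"angular":[0,0,0],"claw":-0.4},
    {"slide":[0,0,-40],"angular":[0,0,0],"claw":-0.4},
    {"slide":[0,0,-40],"angular":[0,0,0],"claw":-0.4},
    {"slide":[0,0,-20],"angular":[0,0,0],"claw":-0.4},
    {"slide":[0,0,0],"angular":[0,0,0],"claw":-0.4},
  ],
)

```text
time: 4.3
ee_pos: [0.5263, -0.1021, 0.2206]
tcp_rot: [-179.9, 0.3, -175.5]
wrist_force: [1.0, 0.3, -0.8]
opening: 0.0406
grasp_force: 30.7
```

Run:
```python
from h import *
delta((.51,.3155,.2178),184.5)
```

```text
t 4.3 pos [ 0.5263 -0.1021  0.2206] rpy [-179.91    0.31 -175.5 ] q [-11.    2.2   3.9  91.3  -0.  -15.5] open 0.0406 gf 30.7 F [ 1.   0.3 -0.8]
tool mm [-16.5 417.6   2.3]
rotvec [-0.09  0.31 -0.  ]
```

Call:
play_rows(
  increments=[
    {"slide":[-2,25,0],"angular":[0,0,0],"claw":-0.4},
    {"slide":[-2,40,0],"angular":[0,0,0],"claw":-0.4},
    {"slide":[-2,45,0],"angular":[0,0,0],"claw":-0.4},
    {"slide":[-2,45,0],"angular":[0,0,0],"claw":-0.4},
    {"slide":[-2,45,0],"angular":[0,0,0],"claw":-0.4},
    {"slide":[-2,45,0],"angular":[0,0,0],"claw":-0.4},
    {"slide":[-2,45,0],"angular":[0,0,0],"claw":-0.4},
    {"slide":[-2,45,0],"angular":[0,0,0],"claw":-0.4},
  ],
)

```text
time: 5.1
ee_pos: [0.5141, 0.2351, 0.2157]
tcp_rot: [-180.0, -0.1, -175.5]
wrist_force: [1.6, -0.5, -0.5]
opening: 0.0406
grasp_force: 30.7
```

Call:
play_rows(
  increments=[
    {"slide":[0,40,0],"angular":[0,0,0],"claw":-0.4},
    {"slide":[0,27,10],"angular":[0,0,0],"claw":-0.4},
    {"slide":[0,15,15],"angular":[0,0,0],"claw":-0.4},
    {"slide":[0,0,15],"angular":[0,0,0],"claw":-0.4},
    {"slide":[0,0,0],"angular":[0,0,0],"claw":-0.4},
    {"slide":[0,0,0],"angular":[0,0,0],"claw":-0.4},
  ],
)

```text
time: 5.7
ee_pos: [0.5081, 0.3143, 0.1761]
tcp_rot: [-179.9, -0.1, -175.5]
wrist_force: [0.3, -0.0, -0.0]
opening: 0.041
grasp_force: 30.7
```

Run:
```python
from h import *
delta((.51,.3155,.165),184.5)
o=bot.get_obs()
im=bot.camera("side")[:,:,::-1].copy(); cv2.imwrite("pics/side2.png",im)
t=bot.camera("top")[:,:,::-1].copy(); cv2.imwrite("pics/top2.png",t)
def vis(n,im,X):
    u,v=proj(n,X).astype(int); u0,v0=u-25,v-25; s=7.8
    c=cv2.resize(im[v0:v0+50,u0:u0+50],None,fx=s,fy=s,interpolation=cv2.INTER_CUBIC)
    def circ(x,y,z,r,col):
        p=[((proj(n,(x+r*np.cos(a),y+r*np.sin(a),z))-(u0,v0)+.5)*s) for a in np.linspace(0,6.3,50)]
        cv2.polylines(c,[np.array(p).astype(int)],True,col,1)
    e=o['ee_pos']; circ(e[0],e[1],e[2]-.023,.053,(0,0,255)); circ(.51,.3155,.08,.05,(0,255,0));circ(.51,.3155,.128,.002,(0,255,255)); return c
cv2.imwrite("pics/z4.png",np.hstack([vis("top",t,(.51,.3155,.13)),vis("side",im,(.51,.3155,.11))]))
```

```text
t 5.7 pos [0.5081 0.3143 0.1761] rpy [-1.7995e+02 -8.0000e-02 -1.7554e+02] q [31.7 10.7  8.3 87.6 -0.  27.3] open 0.041 gf 30.7 F [ 0.3 -0.  -0. ]
tool mm [-2.   1.1 11.1]
rotvec [-0.05 -0.08 -0.04]
```

View pics/z4.png

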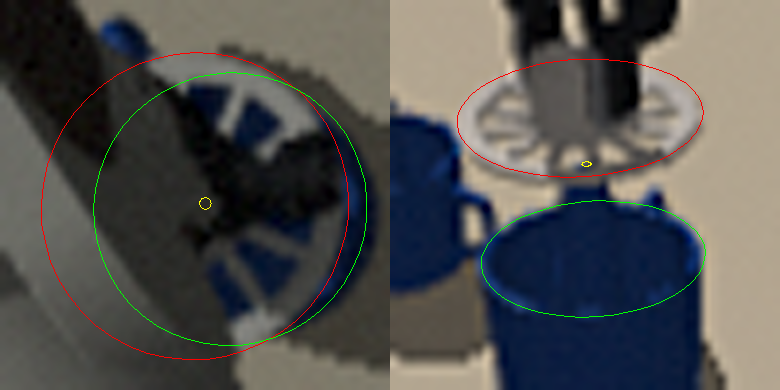

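Both views show the strainer centred on the TCP within ~1 mm, tip under the bore after a 2 mm correction. Descend.

Call:
play_rows(
  increments=[
    {"slide":[-2,1,0],"angular":[0,0,0],"claw":-0.4},
    {"slide":[0,0,6],"angular":[0,0,0],"claw":-0.4},
    {"slide":[0,0,6],"angular":[0,0,0],"claw":-0.4},
    {"slide":[0,0,6],"angular":[0,0,0],"claw":-0.4},
    {"slide":[0,0,6],"angular":[0,0,0],"claw":-0.4},
    {"slide":[0,0,6],"angular":[0,0,0],"claw":-0.4},
    {"slide":[0,0,6],"angular":[0,0,0],"claw":-0.4},
    {"slide":[0,0,0],"angular":[0,0,0],"claw":-0.4},
  ],
)

```text
time: 6.6
ee_pos: [0.5099, 0.3161, 0.1398]
tcp_rot: [-180.0, -0.1, -175.5]
wrist_force: [0.5, -0.1, -0.4]
opening: 0.0407
grasp_force: 30.7
```

Run:
```python
from h import *
delta((.51,.3155,.1035),184.5)
```

```text
t 6.6 pos [0.5099 0.3161 0.1398] rpy [-1.7996e+02 -7.0000e-02 -1.7549e+02] q [31.8 11.1  4.7 83.7 -0.  27.3] open 0.0407 gf 30.7 F [ 0.5 -0.1 -0.4]
tool mm [-0.1 -0.6 36.3]
rotvec [-0.04 -0.07  0.01]
```

Call:
play_rows(
  increments=[
    {"slide":[0,0,5],"angular":[0,0,0],"claw":-0.4},
    {"slide":[0,0,5],"angular":[0,0,0],"claw":-0.4},
    {"slide":[0,0,4],"angular":[0,0,0],"claw":-0.4},
    {"slide":[0,0,0],"angular":[0,0,0],"claw":-0.4},
  ],
)

```text
time: 7.0
ee_pos: [0.51, 0.3162, 0.1261]
tcp_rot: [-180.0, -0.1, -175.5]
wrist_force: [0.3, -0.2, 0.4]
opening: 0.0407
grasp_force: 30.7
```

Call:
play_rows(
  increments=[
    {"slide":[0,0,4],"angular":[0,0,0],"claw":-0.4},
    {"slide":[0,0,4],"angular":[0,0,0],"claw":-0.4},
    {"slide":[0,0,4],"angular":[0,0,0],"claw":-0.4},
    {"slide":[0,0,4],"angular":[0,0,0],"claw":-0.4},
    {"slide":[0,0,0],"angular":[0,0,0],"claw":-0.4},
  ],
)

```text
time: 7.5
ee_pos: [0.51, 0.3162, 0.1101]
tcp_rot: [-180.0, -0.1, -175.5]
wrist_force: [0.6, -0.2, -1.4]
opening: 0.0407
grasp_force: 30.7
```

Call:
play_rows(
  increments=[
    {"slide":[0,0,2],"angular":[0,0,0],"claw":-0.4},
    {"slide":[0,0,2],"angular":[0,0,0],"claw":-0.4},
    {"slide":[0,0,1.5],"angular":[0,0,0],"claw":-0.4},
    {"slide":[0,0,0],"angular":[0,0,0],"claw":-0.4},
  ],
)

```text
time: 7.9
ee_pos: [0.5104, 0.3165, 0.1083]
tcp_rot: [179.9, 0.1, -175.5]
wrist_force: [-6.0, -3.9, 17.5]
opening: 0.0403
grasp_force: 32.4
```

Call:
play_rows(
  increments=[
    {"slide":[0,0,1],"angular":[0,0,0],"claw":-0.4},
    {"slide":[0,0,0.5],"angular":[0,0,0],"claw":-0.4},
    {"slide":[0,0,0],"angular":[0,0,0],"claw":-0.4},
  ],
)

```text
time: 8.2
ee_pos: [0.5105, 0.3165, 0.1083]
tcp_rot: [179.9, 0.2, -175.5]
wrist_force: [-9.5, -6.3, 26.3]
opening: 0.0408
grasp_force: 33.2
```

TCP stood 28 mm above the strainer's underside when gripped, so 108 mm is exactly seated. Relieve and release.

Call:
play_rows(
  increments=[
    {"slide":[0,0,-2.5],"angular":[0,0,0],"claw":-0.4},
    {"slide":[0,0,0],"angular":[0,0,0],"claw":0.0},
    {"slide":[0,0,0],"angular":[0,0,0],"claw":0.4},
    {"slide":[0,0,0],"angular":[0,0,0],"claw":0.6},
    {"slide":[0,0,0],"angular":[0,0,0],"claw":0.6},
    {"slide":[0,0,0],"angular":[0,0,0],"claw":0.6},
  ],
)

```text
time: 8.8
ee_pos: [0.5101, 0.3163, 0.1061]
tcp_rot: [-180.0, -0.0, -175.5]
wrist_force: [-0.8, -0.5, -0.5]
opening: 0.0684
grasp_force: 0.0
```

Call:
play_rows(
  increments=[
    {"slide":[0,0,-10],"angular":[0,0,0],"claw":0.6},
    {"slide":[0,0,-20],"angular":[0,0,0],"claw":0.6},
    {"slide":[0,0,-30],"angular":[0,0,0],"claw":1},
    {"slide":[0,0,-30],"angular":[0,0,0],"claw":1},
    {"slide":[-10,-40,0],"angular":[0,0,0],"claw":1},
    {"slide":[-10,-45,0],"angular":[0,0,0],"claw":1},
    {"slide":[-10,-45,10],"angular":[0,0,0],"claw":1},
    {"slide":[-10,-35,20],"angular":[0,0,0],"claw":1},
  ],
)

```text
time: 9.6
ee_pos: [0.5643, 0.1531, 0.1688]
tcp_rot: [180.0, 0.2, -175.5]
wrist_force: [1.1, -0.4, -1.1]
opening: 0.0854
grasp_force: 0.0
```

Run:
```python
from h import *
delta((.568,.1054,.1),184.5)
def vis(n,X,w):
    im=bot.camera(n)[:,:,::-1].copy(); cv2.imwrite(f"pics/{n}3.png",im); u,v=proj(n,X).astype(int); u0,v0=u-w,v-w; s=390/(2*w)
    c=cv2.resize(im[v0:v0+2*w,u0:u0+2*w],(390,390),interpolation=cv2.INTER_CUBIC)
    def circ(x,y,z,r,col):
        p=[((proj(n,(x+r*np.cos(a),y+r*np.sin(a),z))-(u0,v0)+.5)*s) for a in np.linspace(0,6.3,50)]
        cv2.polylines(c,[np.array(p).astype(int)],True,col,1)
    circ(.51,.3155,.085,.053,(0,0,255)); circ(.51,.3155,.112,.021,(0,255,0)); return c
cv2.imwrite("pics/z5.png",np.hstack([vis("top",(.51,.3,.05),30),vis("side",(.51,.3155,.08),30)]))
```

```text
t 9.6 pos [0.5643 0.1531 0.1688] rpy [ 179.97    0.23 -175.52] q [15.2  8.6  5.  86.2 -0.  10.7] open 0.0854 gf 0.0 F [ 1.1 -0.4 -1.1]
tool mm [  0.3 -47.9  68.7]
rotvec [ 0.03  0.23 -0.02]
```

View pics/z5.png

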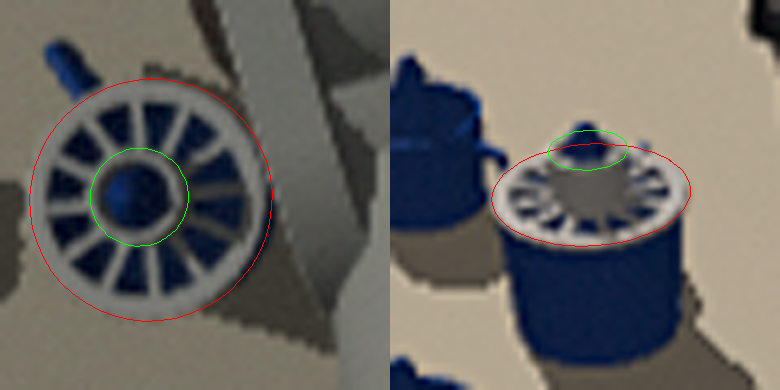

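Strainer is seated flat with the reamer through its bore, circles matching. On to the tongs.

Call:
play_rows(
  increments=[
    {"slide":[0,-30,15],"angular":[0,0,0],"claw":1},
    {"slide":[0,-18,20],"angular":[0,0,0],"claw":1},
    {"slide":[0,0,30],"angular":[0,0,0],"claw":1},
    {"slide":[0,0,30],"angular":[0,0,0],"claw":1},
    {"slide":[0,0,25],"angular":[0,0,0],"claw":1},
    {"slide":[0,0,15],"angular":[0,0,0],"claw":1},
    {"slide":[0,0,5],"angular":[0,0,0],"claw":1},
    {"slide":[0,0,0],"angular":[0,0,0],"claw":1},
  ],
)

```text
time: 10.5
ee_pos: [0.5669, 0.1075, 0.0268]
tcp_rot: [180.0, 0.0, -175.5]
wrist_force: [0.3, -0.6, 0.2]
opening: 0.0851
grasp_force: 0.0
```

Run:
```python
from h import *
delta((.568,.1054,.021),184.5)
```

```text
t 10.5 pos [0.5669 0.1075 0.0268] rpy [ 180.      0.   -175.48] q [10.7 10.3 -8.9 70.8  0.   6.2] open 0.0851 gf 0.0 F [ 0.3 -0.6  0.2]
tool mm [-0.9 -2.1  5.8]
rotvec [0.   0.   0.02]
```

Call:
play_rows(
  increments=[
    {"slide":[-1,-2,3],"angular":[0,0,0],"claw":0.6},
    {"slide":[0,0,2],"angular":[0,0,0],"claw":0.4},
    {"slide":[0,0,0],"angular":[0,0,0],"claw":0.2},
    {"slide":[0,0,0],"angular":[0,0,0],"claw":0.15},
    {"slide":[0,0,0],"angular":[0,0,0],"claw":0.15},
    {"slide":[0,0,0],"angular":[0,0,0],"claw":0.15},
  ],
  squeeze=40,
)

```text
time: 11.1
ee_pos: [0.5688, 0.1054, 0.0228]
tcp_rot: [180.0, 0.1, -175.5]
wrist_force: [-0.6, 0.3, 6.1]
opening: 0.0492
grasp_force: 10.4
```

Call:
play_rows(
  increments=[
    {"slide":[0,0,0],"angular":[0,0,0],"claw":0.12},
    {"slide":[0,0,0],"angular":[0,0,0],"claw":0.12},
    {"slide":[0,0,0],"angular":[0,0,0],"claw":0.12},
  ],
)

```text
time: 11.4
ee_pos: [0.5689, 0.1055, 0.023]
tcp_rot: [180.0, 0.1, -175.5]
wrist_force: [-1.4, 0.6, 6.8]
opening: 0.0481
grasp_force: 11.2
```

Call:
play_rows(
  increments=[
    {"slide":[0,0,-5],"angular":[0,0,0],"claw":0.12},
    {"slide":[0,0,-10],"angular":[0,0,0],"claw":0.12},
    {"slide":[0,0,-20],"angular":[0,0,0],"claw":0.12},
    {"slide":[0,0,-25],"angular":[0,0,0],"claw":0.12},
    {"slide":[0,0,-25],"angular":[0,0,0],"claw":0.12},
    {"slide":[0,0,-20],"angular":[0,0,0],"claw":0.12},
    {"slide":[0,0,0],"angular":[0,0,0],"claw":0.12},
    {"slide":[0,0,0],"angular":[0,0,0],"claw":0.12},
  ],
)

```text
time: 12.2
ee_pos: [0.5681, 0.1052, 0.1265]
tcp_rot: [-180.0, 0.0, -175.5]
wrist_force: [-0.0, 0.0, -1.5]
opening: 0.0478
grasp_force: 9.1
```

Run:
```python
from h import *
delta((.453,-.310,.127),184.5)
a=[]
for n in("top","side"):
    im=bot.camera(n)[:,:,::-1].copy(); cv2.imwrite(f"pics/{n}4.png",im); X=(.64,.11,.1); w=38
    u,v=proj(n,X).astype(int); u0,v0=u-w,v-w; s=390/(2*w)
    c=cv2.resize(im[v0:v0+2*w,u0:u0+2*w],(390,390),interpolation=cv2.INTER_CUBIC)
    for x in(.568,.6727,.6897):
        y=.1054+(x-.568)*.0787
        p=((proj(n,(x,y,.1345-.0125))-(u0,v0)+.5)*s).astype(int); cv2.circle(c,p.tolist(),2,(0,0,255),-1)
    a.append(c)
cv2.imwrite("pics/z6.png",np.hstack(a))
```

```text
t 12.2 pos [0.5681 0.1052 0.1265] rpy [-1.800e+02  3.000e-02 -1.755e+02] q [10.5  8.1 -0.2 81.7 -0.   6. ] open 0.0478 gf 9.1 F [-0.   0.  -1.5]
tool mm [ 147.3 -404.9   -0.6]
rotvec [-0.    0.03 -0.  ]
```

View pics/z6.png

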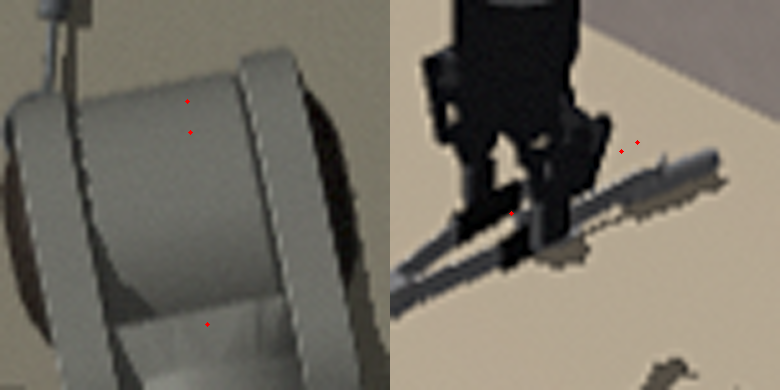

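The side view suggests the tips aren't where expected; zoom with expected tip positions drawn.

Run:
```python
from h import *
n="side"; im=cv2.imread("pics/side4.png")
P=proj(n,(.62,.11,.11)).astype(int); w,h=44,36; u0,v0=P[0]-w-5,P[1]-h; s=8.5
c=cv2.resize(im[v0:v0+2*h,u0:u0+2*w],None,fx=s,fy=s,interpolation=cv2.INTER_CUBIC); c=np.clip(c*1.4,0,255).astype(np.uint8)
th=np.radians(4.5); ex=np.array([np.cos(th),np.sin(th),0]); ey=np.array([-np.sin(th),np.cos(th),0])
o=np.array([.568,.1052,.1265-.023])
for x,y,z,col in[(105,30,11,(0,0,255)),(105,-30,11,(0,255,0)),(0,24,22,(0,0,255)),(0,-24,22,(0,255,0)),(-105,0,11,(255,0,255)),(122,30,11,(0,0,255)),(122,-30,11,(0,255,0))]:
    p=((proj(n,o+ex*x/1e3+ey*y/1e3+[0,0,z/1e3])-(u0,v0)+.5)*s).astype(int); cv2.circle(c,p.tolist(),4,col,-1)
print(u0,v0,c.shape); cv2.imwrite("pics/z7.png",c)
```

```text
207 138 (612, 748, 3)
```

View pics/z7.png

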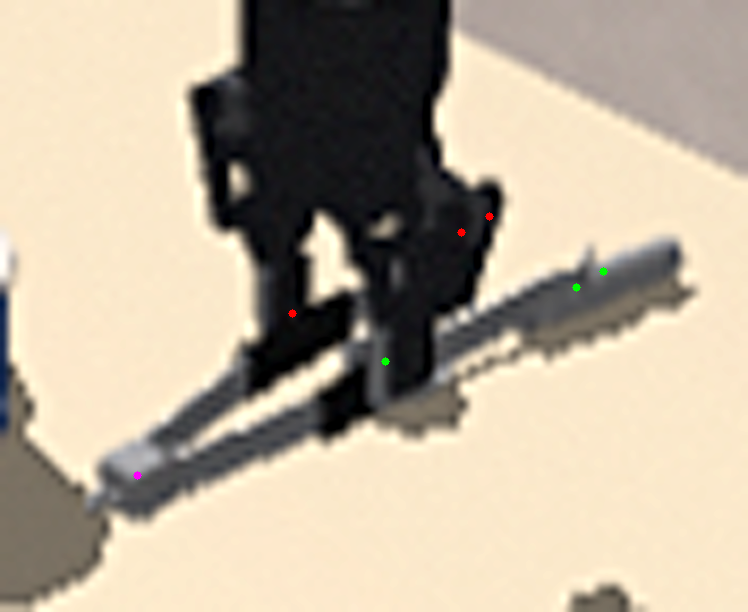

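The long bright piece is the tablespoon lying behind; the tongs' right arm ends at the green dots as expected, hinge at the magenta — tongs level. Move over the lime.

Call:
play_rows(
  increments=[
    {"slide":[8,-20,0],"angular":[0,0,0],"claw":0.12},
    {"slide":[13,-35,0],"angular":[0,0,0],"claw":0.12},
    {"slide":[16,-44,0],"angular":[0,0,0],"claw":0.12},
    {"slide":[16,-44,0],"angular":[0,0,0],"claw":0.12},
    {"slide":[16,-44,0],"angular":[0,0,0],"claw":0.12},
    {"slide":[16,-44,0],"angular":[0,0,0],"claw":0.12},
    {"slide":[16,-44,0],"angular":[0,0,0],"claw":0.12},
    {"slide":[16,-44,0],"angular":[0,0,0],"claw":0.12},
  ],
)

```text
time: 13.1
ee_pos: [0.475, -0.2234, 0.1252]
tcp_rot: [180.0, -0.1, -175.5]
wrist_force: [1.2, -0.2, -1.3]
opening: 0.0481
grasp_force: 9.1
```

Call:
play_rows(
  increments=[
    {"slide":[14,-40,0],"angular":[0,0,0],"claw":0.12},
    {"slide":[10,-30,0],"angular":[0,0,0],"claw":0.12},
    {"slide":[6,-16,0],"angular":[0,0,0],"claw":0.12},
    {"slide":[0,0,0],"angular":[0,0,0],"claw":0.12},
    {"slide":[0,0,0],"angular":[0,0,0],"claw":0.12},
  ],
)

```text
time: 13.6
ee_pos: [0.4531, -0.3095, 0.1257]
tcp_rot: [179.9, -0.1, -175.5]
wrist_force: [-0.2, 0.5, -1.9]
opening: 0.0482
grasp_force: 9.1
```

Run:
```python
from h import *
delta((.453,-.310,.048),184.5)
o=bot.get_obs()['ee_pos']; a=[]
for n in("top","side"):
    im=bot.camera(n)[:,:,::-1].copy(); cv2.imwrite(f"pics/{n}5.png",im); X=(.54,-.302,.06); w=26
    u,v=proj(n,X).astype(int); u0,v0=u-w,v-w; s=390/(2*w)
    c=cv2.resize(im[v0:v0+2*w,u0:u0+2*w],(390,390),interpolation=cv2.INTER_CUBIC); c=np.clip(c*1.5,0,255).astype(np.uint8)
    p=((proj(n,(.557,-.302,.036))-(u0,v0)+.5)*s).astype(int); cv2.circle(c,p.tolist(),3,(0,255,255),-1)
    th=np.radians(4.5); ex=np.array([np.cos(th),np.sin(th),0]); ey=np.array([-np.sin(th),np.cos(th),0])
    for y in(-28,28,0):
        p=((proj(n,o-[0,0,.012]+ex*.105+ey*y/1e3)-(u0,v0)+.5)*s).astype(int); cv2.circle(c,p.tolist(),3,(0,0,255),-1)
    a.append(c)
cv2.imwrite("pics/z8.png",np.hstack(a))
```

```text
t 13.6 pos [ 0.4531 -0.3095  0.1257] rpy [ 1.7993e+02 -5.0000e-02 -1.7551e+02] q [-34.3   4.2  -4.5  81.4   0.  -38.8] open 0.0482 gf 9.1 F [-0.2  0.5 -1.9]
tool mm [ 0.  -0.6 77.7]
rotvec [ 0.07 -0.05 -0.01]
```

View pics/z8.png

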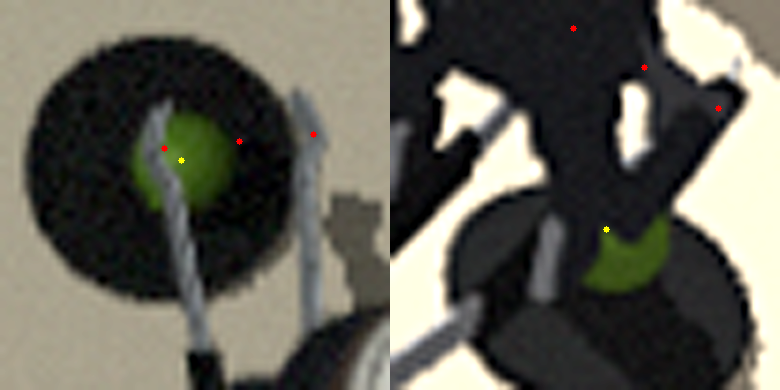

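Top view: tips straddle the lime, about 2 mm too far to +y; along x fine. Correct and descend.

Call:
play_rows(
  increments=[
    {"slide":[0,-2.5,8],"angular":[0,0,0],"claw":0.14},
    {"slide":[0,0,15],"angular":[0,0,0],"claw":0.14},
    {"slide":[0,0,18],"angular":[0,0,0],"claw":0.14},
    {"slide":[0,0,15],"angular":[0,0,0],"claw":0.14},
    {"slide":[0,0,12],"angular":[0,0,0],"claw":0.14},
    {"slide":[0,0,8],"angular":[0,0,0],"claw":0.14},
    {"slide":[0,0,0],"angular":[0,0,0],"claw":0.14},
    {"slide":[0,0,0],"angular":[0,0,0],"claw":0.14},
  ],
)

```text
time: 14.5
ee_pos: [0.4536, -0.3127, 0.0508]
tcp_rot: [-180.0, 0.0, -175.5]
wrist_force: [0.9, -0.6, -1.2]
opening: 0.0489
grasp_force: 8.9
```

Run:
```python
from h import *
delta((.453,-.312,.048),184.5)
o=bot.get_obs()['ee_pos']; n="top"
im=bot.camera(n)[:,:,::-1].copy(); cv2.imwrite(f"pics/{n}6.png",im); X=(.557,-.302,.036); w=26
u,v=proj(n,X).astype(int); u0,v0=u-w,v-w; s=15
c=cv2.resize(im[v0:v0+2*w,u0:u0+2*w],None,fx=11,fy=11,interpolation=cv2.INTER_CUBIC); c=np.clip(c*1.5,0,255).astype(np.uint8)
cv2.imwrite("pics/z9.png",c)
```

```text
t 14.5 pos [ 0.4536 -0.3127  0.0508] rpy [-1.7998e+02  2.0000e-02 -1.7550e+02] q [-34.6   6.  -10.9  73.   -0.  -39.1] open 0.0489 gf 8.9 F [ 0.9 -0.6 -1.2]
tool mm [0.5 0.7 2.8]
rotvec [-0.02  0.02  0.  ]
```

View pics/z9.png

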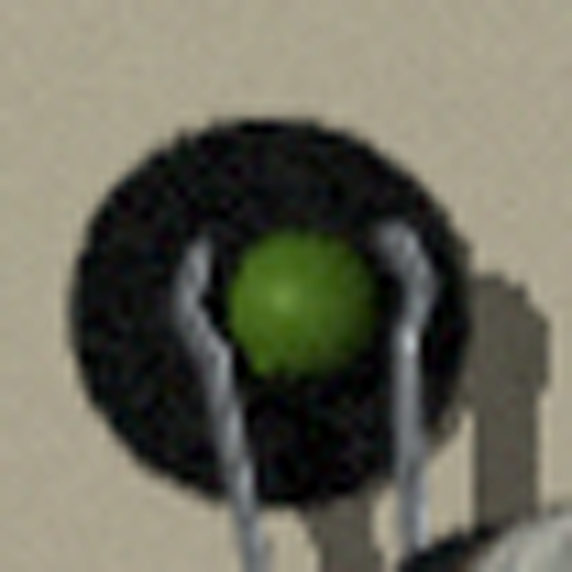

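Lime at (302,302), cups centred about (306,288): ~3 mm too far forward. Pull back 3 mm, lower 2 mm, squeeze.

Call:
play_rows(
  increments=[
    {"slide":[3,0,2],"angular":[0,0,0],"claw":0.14},
    {"slide":[0,0,0],"angular":[0,0,0],"claw":0.08},
    {"slide":[0,0,0],"angular":[0,0,0],"claw":0.03},
    {"slide":[0,0,0],"angular":[0,0,0],"claw":-0.02},
    {"slide":[0,0,0],"angular":[0,0,0],"claw":-0.06},
    {"slide":[0,0,0],"angular":[0,0,0],"claw":-0.1},
    {"slide":[0,0,0],"angular":[0,0,0],"claw":-0.15},
    {"slide":[0,0,0],"angular":[0,0,0],"claw":-0.2},
  ],
  squeeze=35,
)

```text
time: 15.35
ee_pos: [0.4506, -0.3129, 0.0485]
tcp_rot: [-180.0, 0.0, -175.5]
wrist_force: [0.1, -1.2, -1.0]
opening: 0.0392
grasp_force: 35.2
```

Call:
play_rows(
  increments=[
    {"slide":[0,0,0],"angular":[0,0,0],"claw":-0.3},
    {"slide":[0,0,0],"angular":[0,0,0],"claw":-0.3},
    {"slide":[0,0,0],"angular":[0,0,0],"claw":-0.3},
  ],
)

```text
time: 15.65
ee_pos: [0.4505, -0.3129, 0.0485]
tcp_rot: [-180.0, 0.0, -175.5]
wrist_force: [0.5, -1.5, -0.5]
opening: 0.0393
grasp_force: 35.2
```

Grips stop at 39 mm: lime is held. Lift.

Call:
play_rows(
  increments=[
    {"slide":[0,0,-4],"angular":[0,0,0],"claw":-0.3},
    {"slide":[0,0,-8],"angular":[0,0,0],"claw":-0.3},
    {"slide":[0,0,-16],"angular":[0,0,0],"claw":-0.3},
    {"slide":[0,0,-30],"angular":[0,0,0],"claw":-0.3},
    {"slide":[0,0,-40],"angular":[0,0,0],"claw":-0.3},
    {"slide":[0,0,-40],"angular":[0,0,0],"claw":-0.3},
    {"slide":[0,0,-25],"angular":[0,0,0],"claw":-0.3},
    {"slide":[0,0,0],"angular":[0,0,0],"claw":-0.3},
  ],
)

```text
time: 16.45
ee_pos: [0.4514, -0.3134, 0.2162]
tcp_rot: [-179.8, 0.3, -175.5]
wrist_force: [0.0, -1.0, -1.5]
opening: 0.0393
grasp_force: 35.6
```

```bash
cat >> h.py <<'E'
def lime():
    c=[]
    for n in("top","side"):
        I=bot.camera(n).astype(float); cv2.imwrite(f"pics/l_{n}.png",I[:,:,::-1]); r,g,b=I[...,0],I[...,1],I[...,2]
        m=(g>1.25*r)&(g>1.6*b)&(g>25)
        L=sorted(comps(m,10),key=lambda q:-q[0][4]); print(n,[(q[0],q[1]) for q in L[:4]])
E
python3 - <<'E'
from h import *
delta((.405,.307,.215),184.5); lime()
o=bot.get_obs()['ee_pos']; X=o+[.1047,.0082,-.012]; print(X.round(4),proj("top",X),proj("side",X),proj("side",(.557,-.302,.036)))
E
```

```text
t 16.45 pos [ 0.4514 -0.3134  0.2162] rpy [-179.77    0.28 -175.49] q [-34.8   4.    5.2  90.9   0.  -39.3] open 0.0393 gf 35.6 F [ 0.  -1.  -1.5]
tool mm [ -2.5 622.2  -1.3]
rotvec [-0.23  0.28  0.01]
top [([400, 171, 15, 15, 165], [406.8, 177.7]), ([291, 117, 17, 12, 49], [297.0, 123.9]), ([306, 117, 5, 7, 14], [308.1, 120.3]), ([311, 113, 4, 7, 11], [312.1, 115.7])]
side [([310, 188, 7, 13, 39], [312.1, 194.2]), ([354, 220, 5, 10, 34], [356.2, 224.4]), ([318, 188, 8, 9, 28], [321.6, 192.0]), ([310, 202, 3, 8, 14], [310.8, 205.5])]
[ 0.5552 -0.3046  0.1997] [406.72690428 178.50510231] [357.40823796 222.60536057] [345.33284978 269.1302968 ][ WARN:0@0.342] global loadsave.cpp:1063 imwrite_ Unsupported depth image for selected encoder is fallbacked to CV_8U.
```

Lime is in the tongs, on the predicted point (top view (406.8,177.7) vs predicted (406.7,178.5)). Carry to the jug.

Call:
play_rows(
  increments=[
    {"slide":[0,10,0],"angular":[0,0,0],"claw":-0.3},
    {"slide":[0,22,0],"angular":[0,0,0],"claw":-0.3},
    {"slide":[0,32,0],"angular":[0,0,0],"claw":-0.3},
    {"slide":[0,40,0],"angular":[0,0,0],"claw":-0.3},
    {"slide":[0,40,0],"angular":[0,0,0],"claw":-0.3},
    {"slide":[0,40,0],"angular":[0,0,0],"claw":-0.3},
    {"slide":[0,40,0],"angular":[0,0,0],"claw":-0.3},
    {"slide":[0,40,0],"angular":[0,0,0],"claw":-0.3},
  ],
)

```text
time: 17.35
ee_pos: [0.4283, -0.0476, 0.21]
tcp_rot: [180.0, -0.1, -175.5]
wrist_force: [0.3, -0.3, -1.6]
opening: 0.0395
grasp_force: 35.7
```

Call:
play_rows(
  increments=[
    {"slide":[0,40,0],"angular":[0,0,0],"claw":-0.3},
    {"slide":[0,40,0],"angular":[0,0,0],"claw":-0.3},
    {"slide":[0,40,0],"angular":[0,0,0],"claw":-0.3},
    {"slide":[0,40,0],"angular":[0,0,0],"claw":-0.3},
    {"slide":[0,40,0],"angular":[0,0,0],"claw":-0.3},
    {"slide":[0,40,0],"angular":[0,0,0],"claw":-0.3},
    {"slide":[0,40,0],"angular":[0,0,0],"claw":-0.3},
    {"slide":[0,30,0],"angular":[0,0,0],"claw":-0.3},
  ],
)

```text
time: 18.15
ee_pos: [0.4037, 0.2614, 0.2098]
tcp_rot: [-180.0, -0.1, -175.4]
wrist_force: [0.6, 0.2, -1.7]
opening: 0.0391
grasp_force: 35.7
```

Call:
play_rows(
  increments=[
    {"slide":[0,15,0],"angular":[0,0,0],"claw":-0.3},
    {"slide":[0,0,0],"angular":[0,0,0],"claw":-0.3},
    {"slide":[0,0,0],"angular":[0,0,0],"claw":-0.3},
    {"slide":[0,0,0],"angular":[0,0,0],"claw":-0.3},
  ],
)

```text
time: 18.55
ee_pos: [0.4042, 0.2733, 0.2112]
tcp_rot: [-180.0, -0.0, -175.6]
wrist_force: [-0.1, 0.4, -1.7]
opening: 0.0391
grasp_force: 35.7
```

```bash
python3 - <<'E' 2>/dev/null
from h import *
delta((.4053,.3073,.208),184.5); lime()
E
```

```text
t 18.55 pos [0.4042 0.2733 0.2112] rpy [-1.7997e+02 -3.0000e-02 -1.7556e+02] q [34.1 -4.1 -3.4 90.7 -0.  29.6] open 0.0391 gf 35.7 F [-0.1  0.4 -1.7]
tool mm [-3.8 33.8  3.2]
rotvec [-0.03 -0.03 -0.06]
top [([174, 193, 14, 14, 160], [180.2, 199.6]), ([291, 118, 9, 11, 31], [294.5, 123.3]), ([308, 114, 6, 8, 13], [310.1, 117.6])]
side [([310, 184, 21, 27, 235], [318.4, 197.9]), ([191, 137, 11, 8, 51], [195.6, 140.4])]
```

Call:
play_rows(
  increments=[
    {"slide":[-1,12,0],"angular":[0,0,0],"claw":-0.3},
    {"slide":[-1,14,0],"angular":[0,0,0],"claw":-0.3},
    {"slide":[-1,8,0],"angular":[0,0,0],"claw":-0.3},
    {"slide":[0,0,0],"angular":[0,0,0],"claw":-0.3},
    {"slide":[0,0,0],"angular":[0,0,0],"claw":-0.3},
    {"slide":[0,0,0],"angular":[0,0,0],"claw":-0.3},
  ],
)

```text
time: 19.25
ee_pos: [0.4044, 0.3084, 0.2114]
tcp_rot: [-180.0, -0.0, -175.5]
wrist_force: [0.6, -0.4, -1.8]
opening: 0.0391
grasp_force: 35.7
```

```bash
python3 - <<'E' 2>/dev/null
from h import *
delta((.4053,.3073,.208),184.5); lime()
X=bot.get_obs()['ee_pos']+[.1047,.0082,-.012]; print(X,proj("top",X),proj("side",X))
a=[cv2.imread(f"pics/l_{n}.png")[140:250,130:240] if n=="top" else cv2.imread(f"pics/l_{n}.png")[100:210,140:250] for n in("top","side")]
cv2.imwrite("pics/z10.png",cv2.resize(np.hstack(a),None,fx=3.6,fy=3.6,interpolation=cv2.INTER_CUBIC))
E
```

```text
t 19.25 pos [0.4044 0.3084 0.2114] rpy [-1.7999e+02 -1.0000e-02 -1.7548e+02] q [37.3 -1.3 -0.7 90.6 -0.  32.8] open 0.0391 gf 35.7 F [ 0.6 -0.4 -1.8]
tool mm [-0.8 -1.2  3.4]
rotvec [-0.01 -0.01  0.02]
top [([160, 193, 15, 15, 167], [166.7, 199.8]), ([291, 117, 13, 12, 42], [295.7, 123.3]), ([306, 113, 7, 4, 13], [308.6, 114.6])]
side [([310, 184, 21, 27, 225], [318.4, 198.5]), ([184, 134, 12, 7, 51], [189.2, 136.6])]
[0.50923259 0.31649805 0.19947981] [168.15749812 199.73946202] [190.8705437  138.71811072]
```

View pics/z10.png

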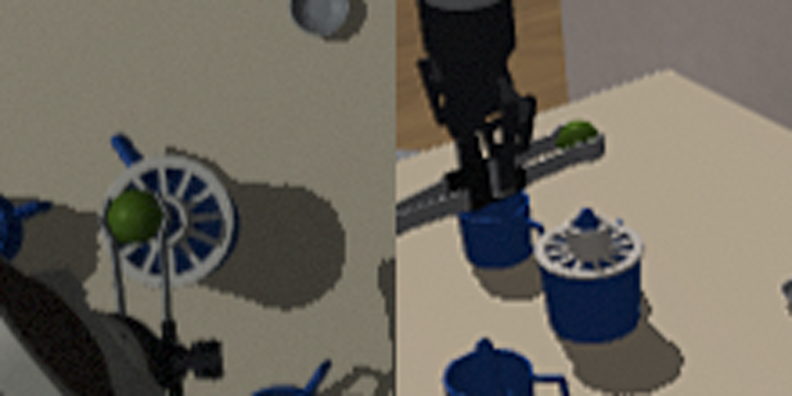

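Strainer still seated, jug upright; lime held above it, ~4 mm too far +y. Nudge and settle.

Call:
play_rows(
  increments=[
    {"slide":[0,-4,0],"angular":[0,0,0],"claw":-0.3},
    {"slide":[0,0,0],"angular":[0,0,0],"claw":-0.3},
    {"slide":[0,0,0],"angular":[0,0,0],"claw":-0.3},
    {"slide":[0,0,0],"angular":[0,0,0],"claw":-0.3},
    {"slide":[0,0,0],"angular":[0,0,0],"claw":-0.3},
    {"slide":[0,0,0],"angular":[0,0,0],"claw":-0.3},
  ],
)

```text
time: 19.95
ee_pos: [0.4049, 0.3045, 0.2114]
tcp_rot: [180.0, 0.0, -175.5]
wrist_force: [0.6, 0.3, -1.1]
opening: 0.0393
grasp_force: 35.7
```

```bash
python3 - <<'E' 2>/dev/null
from h import *
lime(); print(proj("top",(.51,.3155,.2))); delta((.4053,.3043,.2114))
print(bot.job_done())
E
```

```text
top [([161, 193, 15, 14, 164], [168.1, 199.5]), ([291, 117, 15, 12, 49], [296.9, 123.9]), ([308, 116, 6, 7, 16], [310.1, 118.2])]
side [([310, 185, 21, 26, 236], [318.4, 198.3]), ([185, 134, 12, 7, 52], [190.1, 137.0])]
[168.50277145 199.42856706]
t 20.05 pos [0.4048 0.3046 0.2114] rpy [-180.      0.   -175.49] q [37.  -1.6 -1.  90.6 -0.  32.4] open 0.039 gf 35.7 F [ 0.  -0.2 -1.3]
tool mm [-0.5 -0.3  0. ]
the job is handed in; nothing more can be done
None
```

I handed the job in at about 20 s: the strainer sits flat on the jug's rim and is released, and the tongs hold the lime still over the middle of the jug, about 50 mm above the reamer's tip by my estimate; `bot.job_done()` returned no verdict.

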